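Isolate the test kiln and hold its lid at the balance point

TASK

The lid stay of the small cold test kiln is to be refitted. Take the short isolating pin from the wooden rack and push it fully home, upright, in the front opening of the kiln's terminal box (the one nearer the lid's grip bar side); only then lift the lid by its grip bar to its balance point, with the bar straight above the hinge pin, and finish still holding the bar there so that the lid falls neither way. Do not let the lid go over backwards, and leave the two tools in the rack and the two loose ceramic bells where they are.

Things in the scene. Friction and masses are not known exactly. Their poses are not given: they have to be found in the camera images.
- kiln: Fixed low test kiln, steel shell, pale insulating walls, 153 x 206 mm, rim 110 mm above the table; its place and yaw differ between runs. Origin: on the table under its centre; x points from its front (grip bar, robot side) to the hinge at the back, y to the grey terminal box on its left (100 mm along x, 80 mm along y, 80 mm high, centred at y = 165 mm), z up.
- port (a point): Centre of the mouth of the front one of the two round openings in the terminal box's top, 80 mm above the table (kiln frame -24, 165, 80 mm; the other, not to be used, is at x = +24). 10 mm wide, 2 mm chamfer, 36 mm deep; axes as the kiln's.
- hinge (a point): Middle of the lid's hinge pin at the back of the kiln, 110 mm above the table (kiln frame 85, 0, 110 mm). The hinge axis lies along the kiln's y.
- kiln_lid (a joint): Lid angle in rad: 0 closed (as it starts), grows as the front edge rises, stop at 2.2. The lid (0.35 to 0.7 kg, 150 x 204 mm, 31 mm thick) is nearly free on its hinge: below 1.379 it falls shut, above it falls over backwards. 1.379 is the balance point, where the grip bar is straight above the hinge pin.
- lid_bar (a point): Middle of the grip bar: round dark steel, 12 mm thick, free over 120 mm, along the kiln's y, on two arms ahead of the lid (32 mm gap to it). Closed: 190 mm ahead of the hinge pin and 37 mm above it (147 mm above the table); at balance: 194 mm straight above it. A gripper pointing down and closing along the kiln's x can pinch it and stay pointing down: the bar turns between the pads.
- pin: The isolating pin, loose, upright in any one of the rack's three holes. 74 mm long, 35 to 70 g: steel shank 8 mm thick, 30 mm long; steel collar 24 mm wide, 4 mm thick; above it a straight black cylinder grip 16 mm wide, 40 mm long. The shortest thing in the rack. Origin at the tip's centre, z up along the pin. Home in the opening when the collar lies on the terminal box.
- pin_tip (a point): Lower end of the pin's shank, the same point as the pin's origin.
- rack: Fixed wooden block 170 x 50 mm, 40 mm high, place and yaw differ. Origin: centre of its underside, x along its length. Three holes in its top at x = -55, 0 and +55 mm, 10 mm wide, 33 mm deep; the collars rest on its top. Grip the pin by closing across the rack (along its y).
- needle: A hand tool in the rack, not to be moved: same shank and a brass collar, slender tapered wooden handle; top 84 mm above its origin at the shank's tip.
- burnisher: A hand tool in the rack, not to be moved: same shank and a brass collar, slender wooden handle with a 20 mm ball on top; top 84 mm above its origin at the shank's tip.
- bell_a: Loose pale ceramic bell in front of the terminal box, 52 mm wide, 50 mm high, origin under its centre; not to be moved.
- bell_b: A second bell like bell_a, beyond the right side of the kiln; not to be moved.

How it is judged:
On the way, in this order (a step that is already met when the one before it is completed fails the run):
1. the isolating pin is fully home and upright in the front opening, and let go (z of pin_tip in the frame of port below -0.025 m and horizontal distance between pin_tip and port below 0.005 m and angle between pin's own z axis and vertical below 0.12 rad and contact force between the fingers and pin below 0.1 N), for 0.2 s.
2. the lid is held at its balance point by the fingers (value of joint kiln_lid between 1.309 and 1.449 rad and velocity of joint kiln_lid between -0.08 and 0.08 rad/s and contact force between the fingers and kiln_lid above 1 N), for 0.3 s.
At the end, for the whole second after the job is handed in: Fingers hold the lid (contact over 1 N) within 0.07 rad of 1.379, slower than 0.08 rad/s, nothing else propping it; the pin, let go, stands home in the front opening: tip 25 mm or more below the mouth, within 5 mm of its centre, within 0.12 rad of upright (all of step 1 and all of step 2 and contact force between kiln_lid and pin below 0.1 N and contact force between kiln_lid and needle below 0.1 N and contact force between kiln_lid and burnisher below 0.1 N and contact force between kiln_lid and bell_a below 0.1 N and contact force between kiln_lid and bell_b below 0.1 N); the arm keeps its last pose, push and grip.
It fails at once if the lid is lifted (beyond 0.15 rad) while the pin is not home in the front opening (value of joint kiln_lid above 0.15 rad and not (z of pin_tip in the frame of port below -0.025 m and horizontal distance between pin_tip and port below 0.005 m and angle between pin's own z axis and vertical below 0.12 rad)).
It fails at once if the lid goes over backwards (more than 0.3 rad past balance) (value of joint kiln_lid above 1.679 rad).
It fails at once if a rack tool or a loose bell is displaced by more than 25 mm or tipped (distance of any of needle, burnisher, bell_a, bell_b from where it was at the start of the episode above 0.025 m or angle between any of needle, burnisher, bell_a, bell_b's own z axis and vertical above 0.4 rad).
It also fails if it takes over 59 s, if anything falls off the work surface, if the arm or the gripper's body presses on something with over 40 N, if the wrist force passes 120 N, or if a joint passes its speed limit or range.

ROBOT

A 6-joint arm with a two-finger parallel gripper is mounted at the origin on the work surface. World frame = base frame: x ahead of the robot, y to its left, z up, the work surface at z = 0. Lengths are in m, angles in rad, forces in N, time in s.
With the tool pointing down it reaches from about 0.375 to 0.9 m from the base axis. Payload 3.1 kg.
Tool frame: the origin (TCP) lies at the very end of the fingers, on their centre line; the grasp point (between the pads) lies 19 mm behind it; z points along the fingers, y is the line along which they close (so a half turn about z gives the same grasp; the last joint's range is limited). The gripper opens to 87 mm and grips with 3 to 60 N. Pads are 19 mm wide; open, the fingers measure 117 mm over their backs; the gripper's body (75 mm by 190 mm) begins 51 mm behind the grasp point.
Start: joints at [1.093, 0.527, 1.433, -0, 1.181, -0.178], TCP at [0.185, 0.597, 0.191] pointing down, gripper open.
Joint ranges: [-3.08, 3.08], [-0.75, 2.2], [0.22, 2.44], [-1.43, 4.57], [0, 2.65], [-2.85, 2.85]. Speed limits (rad/s): [2.79, 2.79, 3.14, 3.14, 3.14, 3.14].

INTERFACE

Orientations are given as a unit quaternion [x, y, z, w].
In Python, from rig import status, viewer, robot gives the robot as it stands.
- The arm moves only by the tool arm_command, never from a script. Its arguments are lists of equal length, an entry for each row: "delta_rot": the turn, a rotation vector about the tool's x, y, z in degrees, a list of three; "delta_pos": the shift along the tool's x, y, z in m, a list of three; "gripper": the closure, from -1 (fully open) to 1 (shut). In form: {"delta_rot": [[rx, ry, rz], ...], "delta_pos": [[dx, dy, dz], ...], "gripper": [gripper, ...]}. A call has 1 to 12 rows; each row is the pose to reach, as a shift and turn from the pose commanded when the call began, along the tool's axes at that moment; what a row does not reach only later rows make up. A row lasts 1/12 s, in which the tool goes at most 41.7 mm and 7.16 degrees, less where a joint would pass 70% of its speed; a pose out of reach is approached as far as the arm can. A call with a gripper value outside its range is refused whole. The fingers move at their own pace and stop on an object; "grip_force" is the grip in N (left out, the last holds). Time passes only in rows, so rows that repeat a pose let the fingers close. It gives the time, the measured TCP pose, the force, the opening and the grip force at its end, in the units of the state.
- status.get_obs(): the state, without advancing time (a new reading comes with each control period).
- viewer.camera(name): name is "scene" or "top" or "wrist"; returns a dict with "pixels" (420x560x3 uint8, blue, green, red), "fx", "fy", "cx", "cy" (pixels), "k1" (the pictures are not rectified: a ray, as slopes to the right and down, at radius r is drawn at 1 + k1 r^2 times it, then the intrinsics apply), "pose" (4x4, takes a point from camera to world coordinates); the wrist camera has in their place "mount" (4x4, takes a point from camera to tool coordinates, whose origin is the TCP and whose axes are the flange's). Camera axes: x right, y down, z forward; pixel columns grow to the right and rows downward; lengths in m; the calibration is good to about 2 mm. A picture is of the moment at which its call begins: read the wrist's pose just before it. There is no depth.
- robot.hand_in(): hands the job in; it is judged then, once.
The state is a dict: "time": time; "q": joint angles; "joint_velocities": joint speeds; "joint_torque": joint torques, N m; "position": TCP position; "tool_rot": TCP orientation; "ft_force": force on the tool from outside, world axes, zero at the start; "moment": the same for the moment, N m; "grip_width": finger opening in m; "grip_force": force on a finger pad.
Only numpy, scipy, OpenCV 4.12 (cv2) and the standard library are available. Lean on these libraries where they do the work, as an engineer would, in place of code of your own. Each camera call takes 0.05 s, during which the arm holds its last target. There are 200 camera calls.

## Working session

There is one attempt and no reset: what is moved stays moved. The work goes in short steps, Python scripts to look and compute and a tool call to move; the robot and the scene stay as the last step left them, time stands still between calls to the robot, and variables do not carry over. Pictures are saved under pics/ and viewed, at most 10 in all, crops included, and the job is handed in when it is done.

Besides the shell and the picture viewer there is one more tool, called after ">>>" in YAML: its name, and indented under it one key for each argument. arm_command: Moves the arm, as the interface text tells. Its arguments: {"type":"object","properties":{"delta_rot":{"type":"array","items":{"type":"array","items":{"type":"number"}}},"delta_pos":{"type":"array","items":{"type":"array","items":{"type":"number"}}},"gripper":{"type":"array","items":{"type":"number"}},"grip_force":{"type":"number"}},"required":["delta_rot","delta_pos","gripper"]}

```bash
mkdir -p pics; cat > h.py <<'E'
import numpy as np, cv2
from rig import status, viewer, robot
from scipy.spatial.transform import Rotation as R
def cam(n):
    o=status.get_obs(); c=viewer.camera(n)
    if n=="wrist":
        T=np.eye(4);T[:3,:3]=R.from_quat(o["tool_rot"]).as_matrix();T[:3,3]=o["position"]
        c["pose"]=T@np.array(c["mount"])
    c["pose"]=np.array(c["pose"]); return c
def ray(c,u,v):
    xd,yd=(u-c["cx"])/c["fx"],(v-c["cy"])/c["fy"]; x,y=xd,yd
    for _ in range(20):
        s=1+c["k1"]*(x*x+y*y); x,y=xd/s,yd/s
    P=c["pose"]; return P[:3,3],P[:3,:3]@np.array([x,y,1.])
def onz(c,u,v,z):
    o,d=ray(c,u,v); return o+d*(z-o[2])/d[2]
def proj(c,p):
    q=np.linalg.inv(c["pose"])@np.append(p,1); x,y=q[:2]/q[2]
    s=1+c["k1"]*(x*x+y*y); return np.array([c["cx"]+c["fx"]*x*s,c["cy"]+c["fy"]*y*s])
def tri(L):
    A=0;b=0
    for c,u,v in L:
        o,d=ray(c,u,v); d=d/np.linalg.norm(d); M=np.eye(3)-np.outer(d,d); A=A+M; b=b+M@o
    return np.linalg.solve(A,b)
E
python3 - <<'E'
from h import *
import pickle
for n in ("top","scene","wrist"):
    c=cam(n); cv2.imwrite(f"pics/{n}0.png",c["pixels"]); pickle.dump(c,open(n+".pkl","wb"))
    print(n,c["fx"],c["k1"],c["pose"].round(3).tolist())
print(status.get_obs())
E
```

```text
top 493.57886766928755 -0.1518211150584887 [[-0.029, -0.973, 0.227, 0.279], [-1.0, 0.029, -0.001, 0.003], [-0.006, -0.227, -0.974, 1.243], [0.0, 0.0, 0.0, 1.0]]
scene 395.62316115027943 -0.0507977684286861 [[0.089, 0.609, -0.788, 1.172], [0.996, -0.061, 0.065, -0.037], [-0.009, -0.791, -0.612, 0.586], [0.0, 0.0, 0.0, 1.0]]
wrist 307.18040610914824 0.013576429052765657 [[0.295, 0.917, 0.267, 0.11], [0.955, -0.283, -0.083, 0.619], [-0.001, 0.28, -0.96, 0.384], [0.0, 0.0, 0.0, 1.0]]
{'time': 0.15, 'q': array([ 1.09248629e+00,  5.28233390e-01,  1.43360702e+00, -3.69499032e-05,
        1.18138083e+00, -1.78520564e-01]), 'joint_velocities': array([ 4.00625484e-06, -3.29989372e-03, -4.32613093e-03, -6.78414333e-05,
       -6.57540072e-04, -5.72690987e-04]), 'joint_torque': array([ 4.32042580e-04, -4.40429056e+01, -1.76842707e+01,  6.33663149e-02,
        5.52689075e-02, -8.52394464e-05]), 'position': array([0.18428605, 0.59657847, 0.19050859]), 'tool_rot': array([ 1.49327052e-01,  9.88787524e-01, -7.76287757e-04, -2.46473329e-04]), 'ft_force': array([ 0.00831716, -0.03182835,  0.86769173]), 'moment': array([-0.00545255,  0.05476335,  0.04345124]), 'grip_force': 0.0, 'grip_width': 0.08688639814405114}
```

View pics/top0.png

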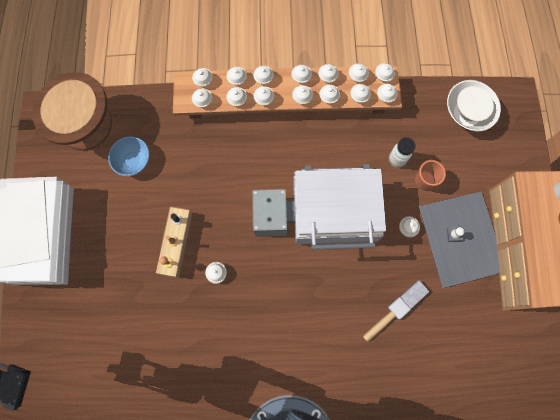

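View pics/scene0.png

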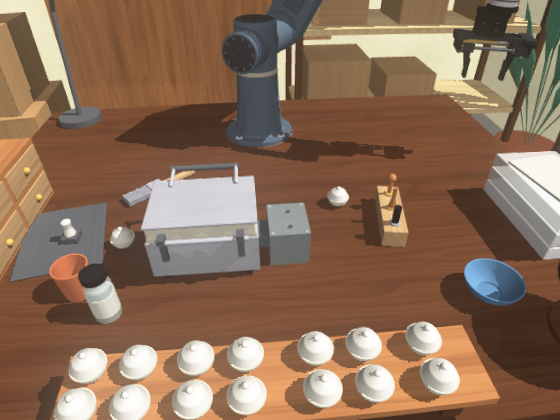

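The top view shows the rack at left, with the black-gripped pin at about (176,218), the box's openings at (269,200) and (270,219), the lid with its bar arms at (314,232) and (372,232), and bell_a at (216,272). The scene view agrees: pin at (397,213), openings at (288,212) and (291,226), bar running (170,168) to (237,166). Next I'll measure these.

```bash
python3 - <<'E'
from h import *
import pickle
t=pickle.load(open("top.pkl","rb"));s=pickle.load(open("scene.pkl","rb"))
cr=lambda im,x0,x1,y0,y1,k:cv2.resize(im[y0:y1,x0:x1],None,fx=k,fy=k,interpolation=cv2.INTER_CUBIC)
a=cr(t["pixels"],150,410,150,290,3); b=cr(s["pixels"],140,420,150,280,2.8)[:, :780]
h=np.zeros((600,780,3),np.uint8)
a=cr(t["pixels"],150,410,160,255,3); b=cr(s["pixels"],140,420,150,265,2.7)
h[:a.shape[0],:a.shape[1]]=a; h[290:290+b.shape[0],:b.shape[1]]=b[:310]
cv2.imwrite("pics/z1.png",h)
# dark holes in box top
for c,r,z in((t,(250,290,188,236),.08),(s,(268,312,203,240),.08)):
    x0,x1,y0,y1=r; g=cv2.cvtColor(c["pixels"],cv2.COLOR_BGR2GRAY)[y0:y1,x0:x1]
    n,l,st,ce=cv2.connectedComponentsWithStats((g<65).astype(np.uint8))
    for i in range(1,n):
        if 4<st[i,4]<60: u,v=ce[i]+[x0,y0]; print("hole",u.round(1),v.round(1),st[i,4],onz(c,u,v,z).round(4))
# rack mask top
hsv=cv2.cvtColor(t["pixels"],cv2.COLOR_BGR2HSV); 
print(hsv[225,182],hsv[255,165],hsv[240,150],hsv[205,275])
m=np.zeros(hsv.shape[:2],np.uint8); m[195:285,150:200]=(hsv[195:285,150:200,2]>140)*255
k=max(cv2.findContours(m,0,2)[0],key=cv2.contourArea); r=cv2.minAreaRect(k);p=cv2.boxPoints(r)
w=np.array([onz(t,*q,.04) for q in p]);print("rack",r,w.round(3).tolist(),[np.linalg.norm(w[i]-w[i-1]).round(3) for i in range(4)])
E
```

```text
hole 288.0 228.3 42 [ 0.5054 -0.0132  0.08  ]
[ 19  79 239] [ 19  82 237] [ 10 126 123] [ 90  10 176]
rack ((172.11572265625, 241.02395629882812), (20.96967887878418, 69.15603637695312), 11.68936824798584) [[0.411, 0.318, 0.04], [0.582, 0.286, 0.04], [0.569, 0.233, 0.04], [0.399, 0.266, 0.04]] [np.float64(0.053), np.float64(0.174), np.float64(0.054), np.float64(0.173)]
```

View pics/z1.png

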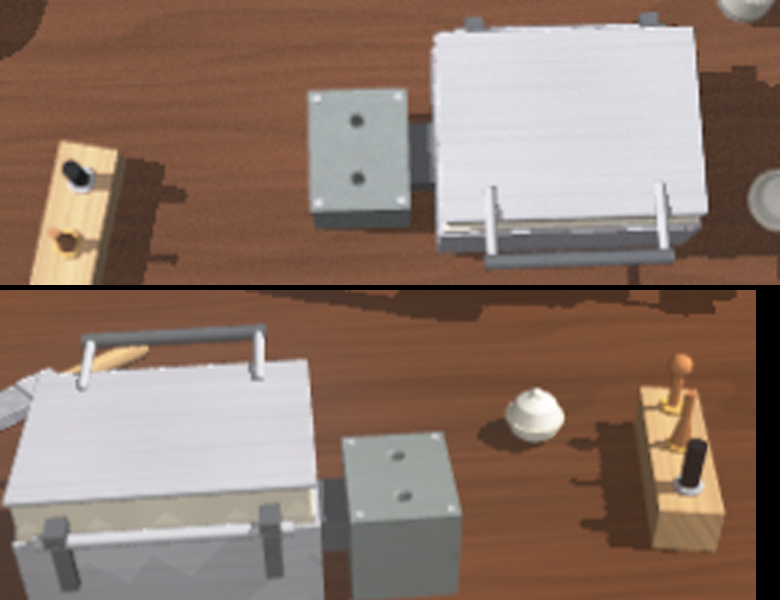

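The crops show the front opening at top (269.3,219.7) and scene (287,211). The bar ends are at top (312.3,247) and (374,245.7), and the pin stands in the rack's far hole.

```bash
python3 - <<'E'
from h import *
import pickle
t=pickle.load(open("top.pkl","rb"));s=pickle.load(open("scene.pkl","rb"))
def ref(c,u,v):  # dark-weighted centroid
    g=cv2.cvtColor(c["pixels"],cv2.COLOR_BGR2GRAY).astype(float);u0,v0=int(round(u)),int(round(v))
    w=g[v0-4:v0+5,u0-4:u0+5]; w=np.clip(np.median(w)-12-w,0,None); y,x=np.mgrid[v0-4:v0+5,u0-4:u0+5]
    return (w*x).sum()/w.sum(),(w*y).sum()/w.sum()
for n,a,b in(("front",(269.3,219.7),(287,211.1)),("back",(269,200.3),(290,226.3))):
    a=ref(t,*a);b=ref(s,*b); print(n,onz(t,*a,.08).round(4),onz(s,*b,.08).round(4),tri([(t,*a),(s,*b)]).round(4))
print("box",[onz(t,150+x/3,160+y/3,.08)[:2].round(3).tolist() for x,y in((308,91),(406,89),(410,211),(312,213))])
for a,b in(((312.3,247),(238.1,164.8)),((374,245.7),(171.1,168.1))): print("bar",onz(t,*a,.147).round(4),onz(s,*b,.147).round(4),tri([(t,*a),(s,*b)]).round(4))
print("pin top/collar",onz(t,150+72/3,160+170/3,.084).round(4),onz(t,150+82/3,160+183/3,.044).round(4),onz(s,140+690/2.7,150+195/2.7,.044).round(4))
print("lid corners",[onz(t,150+x/3,160+y/3,.141)[:2].round(3).tolist() for x,y in((432,34),(693,27),(707,213),(437,219))])
E
```

```text
front [0.5295 0.0322 0.08  ] [0.5326 0.0345 0.08  ] [0.5301 0.0335 0.078 ]
back [0.5774 0.0321 0.08  ] [0.5807 0.0344 0.08  ] [0.5781 0.0334 0.0778]
box [[0.602, 0.07], [0.602, -0.01], [0.501, -0.01], [0.501, 0.069]]
bar [ 0.448  -0.0654  0.147 ] [ 0.449  -0.0613  0.147 ] [ 0.4481 -0.0634  0.1466]
bar [ 0.4465 -0.2048  0.147 ] [ 0.4472 -0.2022  0.147 ] [ 0.4464 -0.2036  0.1467]
pin top/collar [0.5413 0.2622 0.084 ] [0.539  0.2624 0.044 ] [0.5484 0.2663 0.044 ]
lid corners [[0.629, -0.031], [0.629, -0.236], [0.48, -0.235], [0.482, -0.029]]
```

```bash
cat >> h.py <<'E'
def go(p,ang):
    """print tool-frame delta to reach world TCP p, pointing down, tool y at heading ang (deg)"""
    o=status.get_obs(); A=R.from_quat(o["tool_rot"]); a=np.radians(ang)
    y=np.array([np.cos(a),np.sin(a),0]); z=np.array([0,0,-1.]); B=R.from_matrix(np.c_[np.cross(y,z),y,z])
    print("pos",(A.inv().apply(np.array(p)-o["position"])).round(4).tolist(),"rot",np.degrees((A.inv()*B).as_rotvec()).round(2).tolist())
E
python3 -c "
from h import *
go([.544,.2645,.17],79.4)"
```

```text
pos [-0.4417, -0.211, 0.0207] rot [-0.09, -0.02, -6.58]
```

>>> arm_command:
  delta_rot:
    - [0,0,-6.6]
    - [0,0,-6.6]
    - [0,0,-6.6]
    - [0,0,-6.6]
    - [0,0,-6.6]
    - [0,0,-6.6]
    - [0,0,-6.6]
    - [0,0,-6.6]
    - [0,0,-6.6]
    - [0,0,-6.6]
    - [0,0,-6.6]
    - [0,0,-6.6]
  delta_pos:
    - [-0.03,-0.014,0.002]
    - [-0.07,-0.033,0.004]
    - [-0.11,-0.052,0.006]
    - [-0.148,-0.071,0.008]
    - [-0.186,-0.089,0.01]
    - [-0.224,-0.107,0.012]
    - [-0.262,-0.125,0.014]
    - [-0.3,-0.143,0.015]
    - [-0.338,-0.161,0.016]
    - [-0.376,-0.179,0.018]
    - [-0.41,-0.196,0.02]
    - [-0.442,-0.211,0.02]
  gripper: [-1,-1,-1,-1,-1,-1,-1,-1,-1,-1,-1,-1]

```text
time: 1.15
position: [0.5454, 0.263, 0.1706]
tool_rot: [0.092, 0.996, -0.0, -0.001]
ft_force: [-0.7, 0.7, 0.1]
grip_width: 0.0869
grip_force: 0.0
```

>>> arm_command:
  delta_rot:
    - [0,0,0]
    - [0,0,0]
    - [0,0,0]
  delta_pos:
    - [0,0,0]
    - [0,0,0]
    - [0,0,0]
  gripper: [-1,-1,-1]

```text
time: 1.4
position: [0.5438, 0.2648, 0.1707]
tool_rot: [0.093, 0.996, -0.0, -0.001]
ft_force: [-0.5, 0.5, -0.2]
grip_width: 0.0873
grip_force: 0.0
```

```bash
python3 - <<'E'
from h import *
import pickle
c=cam("wrist");pickle.dump(c,open("w1.pkl","wb"))
o=status.get_obs();print(o["position"],o["tool_rot"],o["q"],o["time"])
cv2.imwrite("pics/w1.png",c["pixels"])
print(proj(c,[.544,.2645,.084]),proj(c,[.544,.2645,.044]))
E
```

```text
[0.54324253 0.26541301 0.17084001] [ 9.19655535e-02  9.95761772e-01 -9.72972346e-05 -9.06322963e-04] [ 2.69567216e-01  5.23964711e-01  1.50543340e+00  5.11851766e-04
  1.11395883e+00 -1.11726385e+00] 1.45
[276.66230598 200.49436719] [276.67466462 190.59350374]
```

View pics/w1.png

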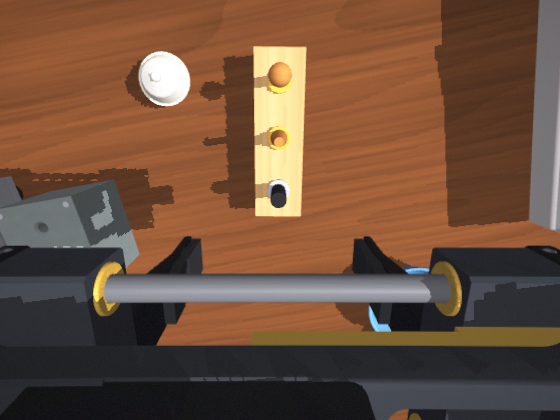

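The wrist view shows the pin's black grip at about (278,200), its collar at (278,188), the other two tools at (279,138) and (280,75), and the rack outline. I'll measure them from here.

```bash
python3 - <<'E'
from h import *
import pickle
c=pickle.load(open("w1.pkl","rb")); im=c["pixels"];hsv=cv2.cvtColor(im,cv2.COLOR_BGR2HSV)
x0,x1,y0,y1=262,296,172,213
m=(hsv[y0:y1,x0:x1,2]<70).astype(np.uint8)
n,l,st,ce=cv2.connectedComponentsWithStats(m);i=1+st[1:,4].argmax();print("black",st[i],ce[i]+[x0,y0])
ys,xs=np.nonzero(l==i); 
for y in sorted(set(ys)): print(y+y0,xs[ys==y].min()+x0,xs[ys==y].max()+x0,end=" | ")
print()
M=np.zeros(im.shape[:2],np.uint8); M[35:225,240:318]=((hsv[35:225,240:318,2]>150)*255)
M=cv2.morphologyEx(M,cv2.MORPH_CLOSE,np.ones((25,25)));k=max(cv2.findContours(M,0,2)[0],key=cv2.contourArea)
p=cv2.approxPolyDP(k,8,True)[:,0];print(p.tolist());w=np.array([onz(c,*q,.04) for q in p]);print(w.round(4).tolist(),w.mean(0),[np.linalg.norm(w[i]-w[i-1]).round(3) for i in range(len(w))])
E
```

```text
black [  9  13  15  23 285] [277.96140351 195.94385965]
185 275 280 | 186 274 282 | 187 273 283 | 188 272 283 | 189 272 284 | 190 272 284 | 191 272 284 | 192 272 284 | 193 271 284 | 194 271 285 | 195 271 285 | 196 271 285 | 197 271 285 | 198 271 285 | 199 271 285 | 200 271 285 | 201 271 285 | 202 272 285 | 203 272 284 | 204 272 283 | 205 273 283 | 206 275 282 | 207 277 279 | 
[[242, 41], [240, 51], [253, 52], [255, 207], [240, 208], [240, 224], [317, 224], [317, 61], [286, 35]]
[[0.3954, 0.259, 0.04], [0.4035, 0.2552, 0.04], [0.4066, 0.2673, 0.04], [0.5588, 0.2374, 0.04], [0.5569, 0.2209, 0.04], [0.5751, 0.2168, 0.04], [0.5911, 0.3016, 0.04], [0.4257, 0.3264, 0.04], [0.3981, 0.3009, 0.04]] [0.47903627 0.26505643 0.04      ] [np.float64(0.042), np.float64(0.009), np.float64(0.012), np.float64(0.155), np.float64(0.017), np.float64(0.019), np.float64(0.086), np.float64(0.167), np.float64(0.038)]
```

```bash
python3 - <<'E'
from h import *
import pickle
c=pickle.load(open("w1.pkl","rb"))
print(onz(c,278.2,200,.084),onz(c,278,191.3,.044), c["fx"]*.016/2/.28)
w=np.array([onz(c,*q,.04) for q in((254,47),(306,47),(300.5,216.5),(255.5,216))])
print(w.round(4).tolist(),w.mean(0),[np.linalg.norm(w[i]-w[i-1]).round(3) for i in range(4)])
d=(w[2]+w[3]-w[0]-w[1]);d/=np.linalg.norm(d);print(np.degrees(np.arctan2(d[1],d[0])),w.mean(0)+.055*d)
go([.5445,.2657,.05],79.4)
E
```

```text
[0.54379213 0.26602085 0.084     ] [0.54502853 0.26575364 0.044     ] 8.776583031689949
[[0.4026, 0.2691, 0.04], [0.4117, 0.3179, 0.04], [0.579, 0.2849, 0.04], [0.5691, 0.2358, 0.04]] [0.49059175 0.27692376 0.04      ] [np.float64(0.17), np.float64(0.05), np.float64(0.17), np.float64(0.05)]
-11.23259014449146 [0.5445382  0.26621019 0.04      ]
pos [-0.0014, 0.0006, 0.1208] rot [-0.02, -0.1, 0.05]
```

The rack measures exactly 170 x 50 mm and the pin estimates agree to within 1.5 mm, so I'll descend and grip.

>>> arm_command:
  delta_rot:
    - [0,0,0.6]
    - [0,0,0.6]
    - [0,0,0.6]
    - [0,0,0.6]
    - [0,0,0.6]
    - [0,0,0.6]
    - [0,0,0.6]
    - [0,0,0.6]
    - [0,0,0.6]
    - [0,0,0.6]
    - [0,0,0.6]
    - [0,0,0.6]
  delta_pos:
    - [-0.001,0.001,0.025]
    - [-0.001,0.001,0.055]
    - [-0.001,0.001,0.085]
    - [-0.001,0.001,0.105]
    - [-0.001,0.001,0.115]
    - [-0.001,0.001,0.12]
    - [-0.001,0.001,0.12]
    - [-0.001,0.001,0.12]
    - [-0.001,0.001,0.12]
    - [-0.001,0.001,0.12]
    - [-0.001,0.001,0.12]
    - [-0.001,0.001,0.12]
  gripper: [-1,-1,-1,-1,-1,-1,-1,1,1,1,1,1]
  grip_force: 25

```text
time: 2.45
position: [0.5462, 0.2659, 0.0521]
tool_rot: [0.097, 0.995, 0.0, 0.001]
ft_force: [-0.0, 0.0, 0.3]
grip_width: 0.0616
grip_force: 0.0
```

>>> arm_command:
  delta_rot:
    - [0,0,0]
    - [0,0,0]
    - [0,0,0]
    - [0,0,0]
    - [0,0,0]
    - [0,0,0]
    - [0,0,0]
    - [0,0,0]
    - [0,0,0]
    - [0,0,0]
  delta_pos:
    - [0,0,0]
    - [0,0,0]
    - [0,0,0]
    - [0,0,0]
    - [0,0,-0.01]
    - [0,0,-0.035]
    - [0,0,-0.065]
    - [0,0,-0.1]
    - [0,0,-0.12]
    - [0,0,-0.12]
  gripper: [1,1,1,1,1,1,1,1,1,1]

```text
time: 3.28
position: [0.5494, 0.267, 0.1775]
tool_rot: [0.097, 0.995, 0.002, 0.005]
ft_force: [0.9, 0.0, 0.1]
grip_width: 0.0017
grip_force: 0.0
```

```bash
python3 - <<'E'
from h import *
go([.47,.10,.20],0)
go([.530,.0335,.165],0)
E
```

```text
pos [0.0453, -0.1791, -0.0239] rot [0.66, 0.29, 78.83]
pos [-0.0261, -0.2329, 0.0116] rot [0.66, 0.29, 78.83]
```

The fingers close at about 60 mm/s, so I lifted before they had closed on the pin. I'll reopen, go back over it and check.

>>> arm_command:
  delta_rot:
    - [0,0,0]
    - [0,0,0]
    - [0,0,0]
    - [0,0,0]
    - [0,0,0]
    - [0,0,0]
    - [0,0,0]
    - [0,0,0]
    - [0,0,0]
    - [0,0,0]
    - [0,0,0]
    - [0,0,0]
  delta_pos:
    - [0,0,0]
    - [0,0,0]
    - [0,0,0]
    - [0,0,0]
    - [0,0,0]
    - [0,0,0]
    - [0,0,0]
    - [0,0,0]
    - [0,0,0]
    - [0,0,0]
    - [0,0,0]
    - [0,0,0]
  gripper: [-1,-1,-1,-1,-1,-1,-1,-1,-1,-1,-1,-1]

```text
time: 4.28
position: [0.5457, 0.2658, 0.1713]
tool_rot: [0.097, 0.995, 0.0, 0.0]
ft_force: [-0.1, -0.7, -0.0]
grip_width: 0.0735
grip_force: 0.0
```

```bash
python3 - <<'E'
from h import *
import pickle
c=cam("wrist");pickle.dump(c,open("w2.pkl","wb"))
o=status.get_obs();print(o["position"],o["tool_rot"],o["time"],o["grip_width"])
cv2.imwrite("pics/w2.png",c["pixels"][:230])
im=c["pixels"];hsv=cv2.cvtColor(im,cv2.COLOR_BGR2HSV)
u,v=proj(c,[.5445,.266,.064]).astype(int);print(u,v)
x0,x1,y0,y1=u-18,u+18,v-24,v+20
n,l,st,ce=cv2.connectedComponentsWithStats((hsv[y0:y1,x0:x1,2]<70).astype(np.uint8));i=1+st[1:,4].argmax()
ys,xs=np.nonzero(l==i);print(st[i],ce[i]+[x0,y0]); print("grip mid",onz(c,*(ce[i]+[x0,y0]),.064))
t=onz(c,ce[i][0]+x0,ys.max()+y0+.5-7.3,.084);print("top",t)
print("bottom",onz(c,ce[i][0]+x0,ys.min()+y0-.5+6.3,.044))
go([.5445,.266,.05],78.8)
E
```

```text
[0.54569073 0.26580171 0.1713394 ] [9.73768246e-02 9.95247582e-01 2.27783737e-05 6.82981831e-05] 4.3333 0.07750089323072992
276 193
[ 12  14  14  23 278] [276.5323741 193.8381295]
grip mid [0.54484608 0.26562918 0.064     ]
top [0.54403868 0.26579651 0.084     ]
bottom [0.54436711 0.26571679 0.044     ]
pos [0.0012, -0.0, 0.1213] rot [0.0, 0.01, 0.02]
```

View pics/w2.png

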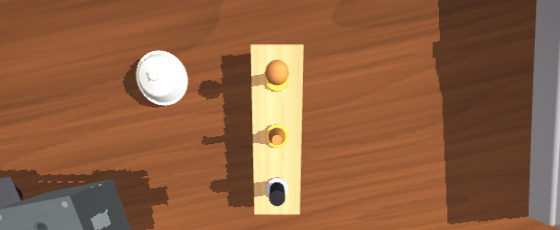

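The pin and tools are undisturbed: pin upright at (277,193), the other two at (277,135) and (277,73). I'll descend again, partly closed, and give the fingers time.

>>> arm_command:
  delta_rot:
    - [0,0,0]
    - [0,0,0]
    - [0,0,0]
    - [0,0,0]
    - [0,0,0]
    - [0,0,0]
    - [0,0,0]
    - [0,0,0]
    - [0,0,0]
    - [0,0,0]
    - [0,0,0]
    - [0,0,0]
  delta_pos:
    - [0.001,0,0.02]
    - [0.001,0,0.045]
    - [0.001,0,0.07]
    - [0.001,0,0.095]
    - [0.001,0,0.11]
    - [0.001,0,0.118]
    - [0.001,0,0.121]
    - [0.001,0,0.121]
    - [0.001,0,0.121]
    - [0.001,0,0.121]
    - [0.001,0,0.121]
    - [0.001,0,0.121]
  gripper: [0,0,0,0,0,0,0,0,1,1,1,1]

```text
time: 5.33
position: [0.5453, 0.2662, 0.0512]
tool_rot: [0.097, 0.995, 0.0, 0.001]
ft_force: [0.5, -0.9, 0.6]
grip_width: 0.0246
grip_force: 0.0
```

>>> arm_command:
  delta_rot:
    - [0,0,0]
    - [0,0,0]
    - [0,0,0]
    - [0,0,0]
    - [0,0,0]
    - [0,0,0]
  delta_pos:
    - [0,0,0]
    - [0,0,0]
    - [0,0,0]
    - [0,0,0]
    - [0,0,0]
    - [0,0,0]
  gripper: [1,1,1,1,1,1]

```text
time: 5.83
position: [0.5451, 0.266, 0.0507]
tool_rot: [0.097, 0.995, 0.0, 0.0]
ft_force: [-0.6, -1.2, 4.4]
grip_width: 0.0127
grip_force: 25.0
```

>>> arm_command:
  delta_rot:
    - [0,0,0]
    - [0,0,0]
    - [0,0,0]
    - [0,0,0]
    - [0,0,0]
    - [0,0,0]
    - [0,0,0]
    - [0,0,0]
  delta_pos:
    - [0,0,-0.015]
    - [0,0,-0.035]
    - [0,0,-0.055]
    - [0,0,-0.08]
    - [0,0,-0.105]
    - [0,0,-0.13]
    - [0,0,-0.13]
    - [0,0,-0.13]
  gripper: [1,1,1,1,1,1,1,1]

```text
time: 6.5
position: [0.5454, 0.2663, 0.1813]
tool_rot: [0.097, 0.995, 0.001, 0.001]
ft_force: [0.1, -0.0, -1.7]
grip_width: 0.013
grip_force: 25.0
```

```bash
python3 - <<'E'
from h import *
go([.470,.0335,.17],0)
o=status.get_obs();print(o["grip_width"],o["ft_force"],o["position"])
c=cam("wrist"); cv2.imwrite("pics/w3.png",c["pixels"])
E
```

```text
pos [0.0289, -0.243, 0.0109] rot [0.16, 0.07, 78.82]
0.012958456681696403 [ 0.05870302 -0.01469242 -1.74599079] [0.54538632 0.26627255 0.18131993]
```

View pics/w3.png

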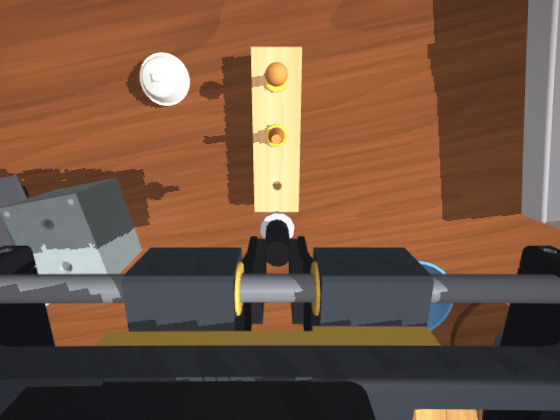

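The pin is held, with its collar at (277,229) and the vacated hole at (277,186). I'll take it above the front opening, turning to close along the kiln's x.

>>> arm_command:
  delta_rot:
    - [0,0,5]
    - [0,0,12]
    - [0,0,19]
    - [0,0,26]
    - [0,0,33]
    - [0,0,40]
    - [0,0,47]
    - [0,0,54]
    - [0,0,61]
    - [0,0,68]
    - [0,0,74]
    - [0,0,78.8]
  delta_pos:
    - [-0.001,-0.01,0]
    - [-0.004,-0.03,0]
    - [-0.007,-0.05,0]
    - [-0.01,-0.075,0]
    - [-0.013,-0.1,0]
    - [-0.016,-0.125,0]
    - [-0.02,-0.15,0.003]
    - [-0.023,-0.175,0.006]
    - [-0.026,-0.195,0.01]
    - [-0.028,-0.215,0.011]
    - [-0.03,-0.226,0.011]
    - [-0.03,-0.231,0.011]
  gripper: [1,1,1,1,1,1,1,1,1,1,1,1]

```text
time: 7.55
position: [0.5277, 0.0319, 0.167]
tool_rot: [0.709, 0.705, -0.002, -0.002]
ft_force: [0.7, 0.2, -0.1]
grip_width: 0.0126
grip_force: 25.0
```

>>> arm_command:
  delta_rot:
    - [0,0,0]
    - [0,0,0]
    - [0,0,0]
    - [0,0,0]
  delta_pos:
    - [0,0,0]
    - [0,0,0]
    - [0,0,0]
    - [0,0,0]
  gripper: [1,1,1,1]

```text
time: 7.88
position: [0.5289, 0.0342, 0.1686]
tool_rot: [0.706, 0.708, -0.0, -0.001]
ft_force: [0.4, 0.6, -0.0]
grip_width: 0.0128
grip_force: 25.0
```

```bash
python3 - <<'E'
from h import *
import pickle
o=status.get_obs();print(o["position"],o["tool_rot"],o["q"],o["grip_width"],o["time"])
w=cam("wrist");s=cam("scene")
pickle.dump((w,s),open("p4.pkl","wb"))
h=np.zeros((590,560,3),np.uint8);h[:300]=w["pixels"][:300]
u,v=proj(s,[.53,.0335,.11]).astype(int);print(u,v)
h[310:]=cv2.resize(s["pixels"][v-50:v+50,u-100:u+100],(560,280),interpolation=cv2.INTER_CUBIC)
cv2.imwrite("pics/p4.png",h)
for p in([.53,.0335,.08],[.578,.0335,.08]):print(proj(w,p),proj(s,p))
E
```

```text
[0.5289068  0.03420432 0.1686433 ] [ 7.06249116e-01  7.07963082e-01 -3.40578736e-04 -5.86725499e-04] [-1.46509746e-01  4.30838544e-01  1.69379939e+00  1.77737497e-04
  1.01830309e+00 -1.49027042e-01] 0.01279682616504169 7.8833
286 198
[278.76744868 200.08406503] [286.5496144  210.41576813]
[329.14535856 200.19910226] [289.10314133 225.30812201]
```

View pics/p4.png

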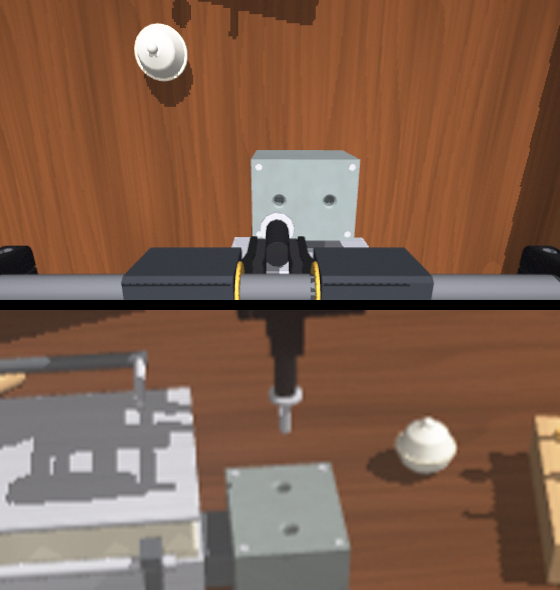

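Wrist view: the openings sit at (279,200) and (330,200), exactly where predicted, and the pin's collar is at about (277,226). Scene: the pin looks upright above the box, tip at about (288,191) in full-image pixels. Next is the fine offset.

```bash
python3 - <<'E'
from h import *
import pickle
w,s=pickle.load(open("p4.pkl","rb"))
def dark(c,u,v,n=8):
    g=cv2.cvtColor(c["pixels"],cv2.COLOR_BGR2GRAY).astype(float);u,v=int(u),int(v)
    a=g[v-n:v+n+1,u-n:u+n+1];k=np.clip(np.median(a)-15-a,0,None);y,x=np.mgrid[v-n:v+n+1,u-n:u+n+1];return (k*x).sum()/k.sum(),(k*y).sum()/k.sum()
for a,b in(((279,200),(287,211)),((330,200),(289,226))):
    p=dark(w,*a);q=dark(s,*b,4);print(np.round(p+q,1),"wrist",onz(w,*p,.08).round(4),"scene",onz(s,*q,.08).round(4),"tri",tri([(w,*p),(s,*q)]).round(4))
o=status.get_obs();P=o["position"]
print("tip proj",proj(s,P+[0,0,-.04]),"collar",proj(s,P+[0,0,-.01]),proj(w,P+[0,0,-.006]))
# shank and collar rows in scene: bright pixels
g=cv2.cvtColor(s["pixels"],cv2.COLOR_BGR2HSV)
for v in range(172,196): print(v,"".join("%4d"%x for x in g[v,278:298,1]))
E
```

```text
[278.9 198.9 287.2 211.1] wrist [0.5301 0.0347 0.08  ] scene [0.5325 0.0345 0.08  ] tri [0.5302 0.0345 0.0783]
[329.1 199.1 289.7 226.2] wrist [0.5779 0.0346 0.08  ] scene [0.5807 0.0344 0.08  ] tri [0.5783 0.0344 0.0781]
tip proj [286.93834547 190.84358856] collar [287.00850789 178.29000528] [278.18590788 230.78366833]
172  136 138 139 137 137 131  79  49  48  47  46  45  39  83 130 139 139 140 141 140
173  137 137 137 137 135 132  81  53  52  51  46  45  38  80 129 138 139 141 139 141
174  135 136 135 134 131 119  75  53  48  52  40  39  38  75 109 140 137 140 138 140
175  137 137 135 133 105  65  61  52  52  47  45  38  42  32  44  94 138 138 138 140
176  137 136 136 120  59   5  31  52  47  42  46  44  43   9   8  32 138 137 138 141
177  137 137 137 106  28   7  24  51  47  51  49  43  35   6   7   9 138 138 138 138
178  134 136 136 109  29   7  11  23  32  30  27  17   7   6   6   9 137 139 139 137
179  135 135 135 114  39   6   6   4   5   5   5   3   4   4   5  14 137 135 139 137
180  134 135 134 124  74  17   5   4   6   6   5   5   5   3  16  61 136 136 134 138
181  135 135 
[... 561 characters left out ...]
 134 133 133 135 133
188  129 130 131 130 131 132 130  89   7   4   5  13 132 133 132 133 132 135 133 133
189  129 130 130 131 132 132 133  90   6   6   5  11 133 132 132 134 134 135 133 132
190  131 130 131 132 133 132 132  98  19   4   5  20 131 133 131 135 132 134 134 134
191  132 133 133 134 132 132 132 123  68  16  28  61 133 133 134 134 135 137 137 135
192  132 133 134 133 133 133 134 133 116  77 103 134 135 132 135 135 137 135 137 137
193  130 131 133 131 135 133 133 132 135 133 133 131 135 134 134 133 133 135 135 135
194  132 131 130 132 132 134 131 133 132 132 134 133 132 136 135 134 134 134 136 136
195  130 130 130 131 132 132 134 131 133 133 133 133 135 133 133 132 133 134 133 131
```

>>> arm_command:
  delta_rot:
    - [0,0,0]
    - [0,0,0]
    - [0,0,0]
    - [0,0,0]
    - [0,0,0]
    - [0,0,0]
    - [0,0,0]
  delta_pos:
    - [0,0.0014,0.01]
    - [0,0.0014,0.02]
    - [0,0.0014,0.03]
    - [0,0.0014,0.038]
    - [0,0.0014,0.038]
    - [0,0.0014,0.038]
    - [0,0.0014,0.038]
  gripper: [1,1,1,1,1,1,1]

```text
time: 8.57
position: [0.5309, 0.0335, 0.1311]
tool_rot: [0.707, 0.707, -0.0, -0.0]
ft_force: [-0.0, 0.3, -1.0]
grip_width: 0.0127
grip_force: 25.0
```

```bash
python3 - <<'E'
from h import *
import pickle
o=status.get_obs();P=o["position"];print(P,o["tool_rot"],o["ft_force"])
w=cam("wrist");s=cam("scene")
pickle.dump((w,s,P),open("p5.pkl","wb"))
def circ(c,p,r):
    q=np.array([proj(c,p+r*np.array([np.cos(a),np.sin(a),0])) for a in np.linspace(0,6.28,60)]);return q.min(0).round(1),q.max(0).round(1)
for d,r in((-.0407,.004),(-.0107,.012),(-.0067,.012)): print(d,circ(s,P+[0,0,d],r),circ(w,P+[0,0,d],r))
h=np.zeros((590,560,3),np.uint8)
h[:290]=cv2.resize(w["pixels"][165:265,190:383],(560,290),interpolation=cv2.INTER_CUBIC)
h[300:]=cv2.resize(s["pixels"][165:235,250:385],(560,290),interpolation=cv2.INTER_CUBIC)
cv2.imwrite("pics/p5.png",h)
E
```

```text
[0.53088854 0.03351027 0.13112063] [ 7.06992949e-01  7.07220594e-01 -1.56787990e-05 -3.49125623e-05] [-0.00563882  0.28619166 -0.9682748 ]
-0.0407 (array([284.7, 205.5]), array([288.6, 207.9])) (array([272.7, 210.2]), array([282.6, 219.7]))
-0.0107 (array([280.7, 191.4]), array([292.7, 198.4])) (array([260.8, 212. ]), array([294.7, 243.8]))
-0.0067 (array([280.7, 189.8]), array([292.7, 196.8])) (array([260.5, 213.8]), array([295. , 246.1]))
```

View pics/p5.png

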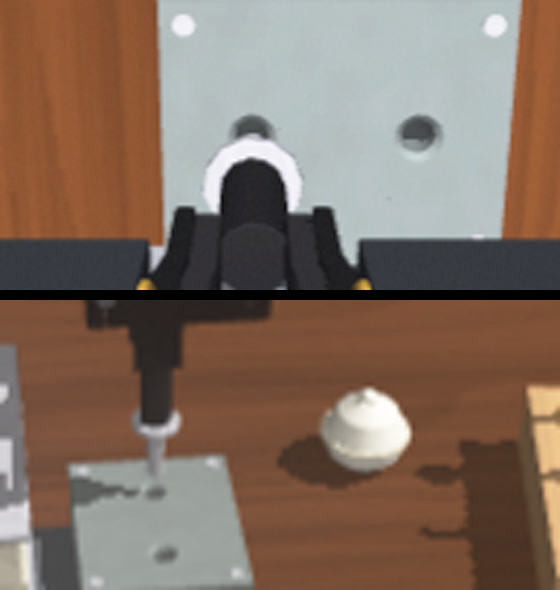

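The tip is about 10 mm above the opening. It sits at scene (286.6,208.4) and the opening at (287.4,211.3), so about 1.1 mm in +y is still needed. I'll correct that and start the insertion.

>>> arm_command:
  delta_rot:
    - [0,0,0]
    - [0,0,0]
    - [0,0,0]
    - [0,0,0]
    - [0,0,0]
    - [0,0,0]
    - [0,0,0]
    - [0,0,0]
    - [0,0,0]
  delta_pos:
    - [0.0011,-0.0003,0]
    - [0.0011,-0.0003,0]
    - [0.0011,-0.0003,0.004]
    - [0.0011,-0.0003,0.008]
    - [0.0011,-0.0003,0.012]
    - [0.0011,-0.0003,0.016]
    - [0.0011,-0.0003,0.02]
    - [0.0011,-0.0003,0.02]
    - [0.0011,-0.0003,0.02]
  gripper: [1,1,1,1,1,1,1,1,1]

```text
time: 9.42
position: [0.5302, 0.0346, 0.1108]
tool_rot: [0.707, 0.707, -0.0, -0.0]
ft_force: [0.3, -0.8, -0.4]
grip_width: 0.0129
grip_force: 25.0
```

It's in by 10 mm with no force, so I'll continue to home.

>>> arm_command:
  delta_rot:
    - [0,0,0]
    - [0,0,0]
    - [0,0,0]
    - [0,0,0]
    - [0,0,0]
    - [0,0,0]
    - [0,0,0]
  delta_pos:
    - [0,0,0.004]
    - [0,0,0.008]
    - [0,0,0.012]
    - [0,0,0.016]
    - [0,0,0.019]
    - [0,0,0.021]
    - [0,0,0.021]
  gripper: [1,1,1,1,1,1,1]

```text
time: 10.0
position: [0.5308, 0.0342, 0.0908]
tool_rot: [0.707, 0.707, -0.0, 0.001]
ft_force: [-1.2, -1.1, 5.0]
grip_width: 0.0126
grip_force: 25.0
```

It has seated: 5 N at the expected height. I'll release and rise.

>>> arm_command:
  delta_rot:
    - [0,0,0]
    - [0,0,0]
    - [0,0,0]
    - [0,0,0]
    - [0,0,0]
    - [0,0,0]
    - [0,0,0]
    - [0,0,0]
    - [0,0,0]
    - [0,0,0]
    - [0,0,0]
    - [0,0,0]
  delta_pos:
    - [0,0,0]
    - [0,0,0]
    - [0,0,0]
    - [0,0,0]
    - [0,0,0]
    - [0,0,0]
    - [0,0,0]
    - [0,0,-0.02]
    - [0,0,-0.05]
    - [0,0,-0.085]
    - [0,0,-0.12]
    - [0,0,-0.13]
  gripper: [-0.2,-0.2,-0.2,-0.2,-0.2,-0.2,-0.2,-0.2,-0.2,-0.2,-0.2,-0.2]

```text
time: 11.0
position: [0.5337, 0.0344, 0.2255]
tool_rot: [0.707, 0.707, 0.003, 0.004]
ft_force: [0.9, -0.5, 0.6]
grip_width: 0.0521
grip_force: 0.0
```

```bash
python3 - <<'E'
from h import *
import pickle
o=status.get_obs();P=o["position"];print(P,o["grip_width"],o["time"],o["ft_force"])
w=cam("wrist");s=cam("scene");pickle.dump((w,s),open("p6.pkl","wb"))
h=np.zeros((590,560,3),np.uint8)
h[:290]=cv2.resize(w["pixels"][120:265,140:420],(560,290))
h[300:]=cv2.resize(s["pixels"][150:250,160:353],(560,290),interpolation=cv2.INTER_CUBIC)
cv2.imwrite("pics/p6.png",h)
go([.4485,-.1325,.25],-0.4)
E
```

```text
[0.53365838 0.03435813 0.22546393] 0.05214561453018096 11.0 [ 0.92865154 -0.46727481  0.61005018]
pos [-0.1669, -0.0837, -0.0276] rot [0.36, 0.05, 0.43]
```

View pics/p6.png

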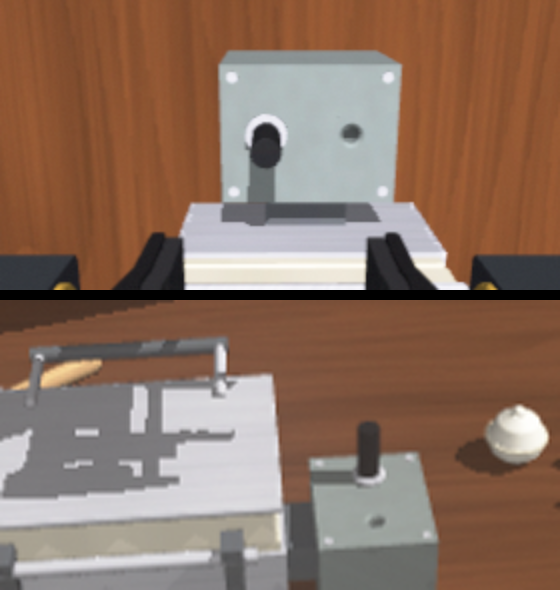

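The pin stands home: its collar lies on the box (wrist crop (266,135), scene crop (370,478)), with the rear opening still free. Now to above the grip bar.

>>> arm_command:
  delta_rot:
    - [0,0,0.2]
    - [0,0,0.4]
    - [0,0,0.4]
    - [0,0,0.4]
    - [0,0,0.4]
    - [0,0,0.4]
    - [0,0,0.4]
    - [0,0,0.4]
    - [0,0,0.4]
    - [0,0,0.4]
    - [0,0,0.4]
    - [0,0,0.4]
  delta_pos:
    - [-0.012,-0.006,-0.003]
    - [-0.032,-0.016,-0.003]
    - [-0.055,-0.027,-0.003]
    - [-0.078,-0.039,-0.003]
    - [-0.1,-0.05,-0.003]
    - [-0.122,-0.061,-0.003]
    - [-0.142,-0.07,-0.003]
    - [-0.157,-0.077,-0.003]
    - [-0.166,-0.082,-0.003]
    - [-0.166,-0.083,-0.003]
    - [-0.166,-0.083,-0.003]
    - [-0.166,-0.083,-0.003]
  gripper: [0.3,0.3,0.3,0.3,0.3,0.3,0.3,0.3,0.3,0.3,0.3,0.3]

```text
time: 12.1
position: [0.4471, -0.1306, 0.2226]
tool_rot: [0.709, 0.705, -0.0, -0.001]
ft_force: [0.7, 0.5, 0.5]
grip_width: 0.0307
grip_force: 0.0
```

```bash
python3 - <<'E'
from h import *
import pickle
o=status.get_obs();P=o["position"];print(P,o["tool_rot"],o["grip_width"],o["time"])
w=cam("wrist");s=cam("scene");pickle.dump((w,s),open("p7.pkl","wb"))
cv2.imwrite("pics/p7.png",w["pixels"])
for y in(-.07,-.131,-.19): print(proj(w,[.4485,y,.147]))
E
```

```text
[ 0.44706167 -0.13063918  0.22255044] [ 7.09407844e-01  7.04797571e-01 -2.99075059e-05 -9.46049618e-04] 0.03068470786873028 12.1
[278.89657539 135.05890049]
[279.22953679 203.57032491]
[279.51772459 262.383648  ]
```

View pics/p7.png

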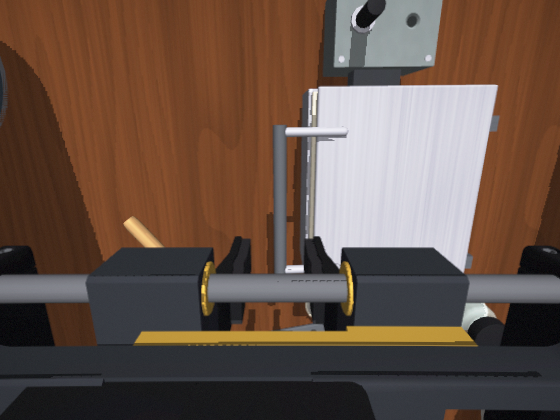

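The bar runs down the wrist image at u≈279.5, where 279 was predicted, centred between the fingers. I'll descend and pinch it.

>>> arm_command:
  delta_rot:
    - [0,0,0]
    - [0,0,0]
    - [0,0,0]
    - [0,0,0]
    - [0,0,0]
    - [0,0,0]
    - [0,0,0]
  delta_pos:
    - [0,0.001,0.015]
    - [0,0.001,0.035]
    - [0,0.001,0.055]
    - [0,0.001,0.075]
    - [0,0.001,0.09]
    - [0,0.001,0.094]
    - [0,0.001,0.094]
  gripper: [0.3,0.3,0.3,0.3,0.3,0.3,0.3]

```text
time: 12.78
position: [0.448, -0.1303, 0.1283]
tool_rot: [0.709, 0.705, -0.0, -0.001]
ft_force: [-0.1, -1.1, 0.5]
grip_width: 0.0307
grip_force: 0.0
```

>>> arm_command:
  delta_rot:
    - [0,0,0]
    - [0,0,0]
    - [0,0,0]
    - [0,0,0]
    - [0,0,0]
    - [0,0,0]
    - [0,0,0]
    - [0,0,0]
  delta_pos:
    - [0,0,0]
    - [0,0,0]
    - [0,0,0]
    - [0,0,0]
    - [0,0,0]
    - [0,0,0]
    - [0,0,0]
    - [0,0,0]
  gripper: [1,1,1,1,1,1,1,1]
  grip_force: 20

```text
time: 13.45
position: [0.4485, -0.1314, 0.1294]
tool_rot: [0.709, 0.705, 0.0, 0.0]
ft_force: [-0.1, 0.4, 0.3]
grip_width: 0.0006
grip_force: 0.0
```

The fingers closed on nothing: width 0.6 mm, no force. I've used my 10 pictures, so I'll check the bar numerically.

```bash
python3 - <<'E'
from h import *
import pickle
w0,s0=pickle.load(open("p7.pkl","rb"))
o=status.get_obs();P=o["position"];print(P,o["grip_width"],o["grip_force"],o["ft_force"],o["q"])
w=cam("wrist");s=cam("scene");t=cam("top");pickle.dump((w,s,t),open("p8.pkl","wb"))
for n,c in(("before",w0),("now",w)):
    g=cv2.cvtColor(c["pixels"],cv2.COLOR_BGR2GRAY)
    for v in(150,180,210,230): print(n,v,"".join("%4d"%x for x in g[v,262:300]))
for y in(-.07,-.1,-.12,-.131): print(proj(w,[.4485,y,.147]).round(1),proj(s,[.4485,y,.147]).round(1))
gs0=cv2.cvtColor(s0["pixels"],cv2.COLOR_BGR2GRAY);gs=cv2.cvtColor(s["pixels"],cv2.COLOR_BGR2GRAY)
for u in(180,190,200,205,210,220,230): print(u,"b",gs0[156:182,u].tolist(),"n",gs[156:182,u].tolist())
E
```

```text
[ 0.44854614 -0.13144217  0.12938075] 0.000550036319365429 0.0 [-0.10793119  0.37199384  0.33604329] [-5.24838106e-01  4.16019495e-01  1.88323304e+00  1.43358630e-05
  8.42094158e-01 -5.18175165e-01]
before 150   89  88  85  87  88  88  86  83  82  80  75  73  82  94 103 109 113 116 116 114 111 106  98  86  77  81  84  83  84  82  80  80  68  49  51  49  55  51
before 180   86  84  85  84  84  86  86  84  83  85  82  75  79  91 102 108 111 116 115 113 112 107  99  84  74  77  85  83  83  85  81  69  49  46  48  52  53  51
before 210   85  83  81  82  82  82  88  91  92  88  87  79  73  90  99 106 111 115 114 113 111 107  97  84  80  81  83  82  82  82  86  75  52  50  49  52  50  50
before 230   82  81  79  81  72  52  53  55  56  53  53  55  69  86  97 106 111 115 114 113 111 107  97  84  80  83  87  88  89  88  88  74  51  48  50  49  49  52
now 150   82  84  79  77  75  67  63  72  79  88  93  97 100 103 107 107 107 109 106 106 102 100  96  89  81  71  68  71  78  77  76  76  74  73  73  75  74  75
now 180   80  80  79  78  74  70  62  70  80  86  91  97 100 103 107 107 107 107 10
[... 1489 characters left out ...]
, 74, 95, 95, 99, 110, 122, 116, 104, 86, 79, 89, 98, 99, 100, 100, 100, 99, 119, 174, 210, 210, 210] n [62, 62, 60, 60, 63, 64, 65, 80, 110, 122, 115, 104, 85, 79, 88, 97, 99, 99, 99, 99, 98, 118, 173, 209, 209, 209]
220 b [64, 64, 65, 75, 94, 94, 96, 106, 121, 121, 112, 94, 79, 85, 97, 100, 102, 101, 99, 97, 97, 147, 211, 211, 211, 211] n [63, 64, 63, 64, 63, 75, 95, 105, 122, 120, 112, 94, 79, 84, 97, 99, 101, 101, 98, 98, 97, 147, 211, 210, 212, 211]
230 b [62, 62, 74, 95, 93, 95, 99, 111, 121, 114, 102, 83, 81, 94, 97, 100, 100, 98, 97, 96, 123, 180, 213, 213, 212, 211] n [62, 61, 64, 73, 92, 94, 99, 111, 121, 114, 101, 84, 81, 93, 96, 100, 100, 98, 97, 96, 122, 180, 212, 213, 211, 211]
```

The wrist view confirms the bar is where expected. In the scene the fingers end around v≈163, just above the bar, with nothing below it, so they closed above the bar. Their real ends sit about 25 mm higher than the TCP value. I'll open a little, go 24 mm lower while watching the force, and check before closing.

>>> arm_command:
  delta_rot:
    - [0,0,0]
    - [0,0,0]
    - [0,0,0]
    - [0,0,0]
    - [0,0,0]
    - [0,0,0]
    - [0,0,0]
    - [0,0,0]
  delta_pos:
    - [0,0,-0.005]
    - [0,0,-0.01]
    - [0,0,-0.01]
    - [0,0,-0.01]
    - [0,0,-0.01]
    - [0,0,-0.01]
    - [0,0,-0.01]
    - [0,0,-0.01]
  gripper: [0.4,0.4,0.4,0.4,0.4,0.4,0.4,0.4]

```text
time: 14.27
position: [0.4484, -0.1313, 0.1391]
tool_rot: [0.709, 0.705, -0.0, -0.0]
ft_force: [-0.2, 0.5, 0.8]
grip_width: 0.0259
grip_force: 0.0
```

>>> arm_command:
  delta_rot:
    - [0,0,0]
    - [0,0,0]
    - [0,0,0]
    - [0,0,0]
    - [0,0,0]
    - [0,0,0]
  delta_pos:
    - [0,0,0.005]
    - [0,0,0.01]
    - [0,0,0.015]
    - [0,0,0.02]
    - [0,0,0.02]
    - [0,0,0.02]
  gripper: [0.4,0.4,0.4,0.4,0.4,0.4]

```text
time: 14.77
position: [0.4481, -0.1312, 0.1187]
tool_rot: [0.709, 0.705, -0.0, -0.001]
ft_force: [0.4, -0.4, 0.1]
grip_width: 0.0261
grip_force: 0.0
```

```bash
python3 - <<'E'
from h import *
import pickle
_,s0=pickle.load(open("p7.pkl","rb"))
o=status.get_obs();P=o["position"];print(P,o["grip_width"],o["ft_force"])
s=cam("scene");w=cam("wrist")
g0=cv2.cvtColor(s0["pixels"],cv2.COLOR_BGR2GRAY);g=cv2.cvtColor(s["pixels"],cv2.COLOR_BGR2GRAY)
for u in range(192,218,3): print(u,"b",g0[150:182,u].tolist(),"\n    n",g[150:182,u].tolist())
print(proj(s,[.4485,-.131,.153]),proj(s,[.462,-.131,P[2]]),proj(s,[.462,-.131,P[2]+.026]))
gw=cv2.cvtColor(w["pixels"],cv2.COLOR_BGR2GRAY)
for v in(200,225,240,255,270): print(v,gw[v,230:330:3].tolist())
E
```

```text
[ 0.44814817 -0.13118362  0.11867696] 0.02612296177788122 [ 0.37948088 -0.40459972  0.08771801]
192 b [60, 60, 61, 61, 61, 63, 63, 61, 63, 63, 63, 65, 74, 96, 103, 119, 122, 116, 103, 87, 123, 192, 183, 160, 122, 87, 101, 99, 118, 173, 210, 210] 
    n [42, 40, 42, 42, 43, 43, 44, 47, 58, 61, 61, 63, 64, 65, 78, 112, 121, 115, 103, 85, 123, 192, 183, 160, 121, 85, 100, 98, 117, 172, 209, 209]
195 b [60, 61, 61, 61, 61, 62, 62, 63, 64, 63, 63, 65, 74, 95, 102, 115, 122, 116, 101, 83, 81, 97, 105, 99, 100, 102, 101, 99, 134, 196, 209, 211] 
    n [41, 41, 41, 41, 43, 42, 43, 47, 57, 62, 62, 64, 64, 64, 77, 108, 121, 114, 100, 82, 80, 96, 103, 98, 99, 101, 99, 99, 132, 195, 209, 210]
198 b [60, 61, 61, 61, 63, 62, 61, 62, 63, 63, 63, 65, 75, 95, 105, 123, 122, 114, 98, 81, 82, 96, 98, 100, 100, 101, 100, 99, 132, 193, 209, 211] 
    n [41, 41, 43, 43, 43, 43, 43, 45, 45, 45, 46, 46, 47, 48, 52, 67, 78, 80, 84, 79, 80, 93, 97, 99, 99, 100, 100, 98, 131, 193, 208, 211]
201 b [60, 60, 60, 61, 61, 63, 62, 63, 64, 63, 64, 74, 97, 95, 104, 122, 121, 113, 95, 81, 85, 96, 98, 100, 101, 101, 101
[... 1746 characters left out ...]
86, 85, 86, 86, 83, 76, 98, 111, 116, 114, 106, 83, 85, 83, 68, 45, 52, 50, 73, 73, 73, 73, 127, 102, 158, 145]
225 [80, 76, 78, 76, 76, 83, 85, 82, 85, 85, 84, 82, 91, 72, 99, 109, 115, 114, 106, 84, 84, 81, 70, 50, 52, 50, 73, 73, 74, 95, 128, 116, 156, 109]
240 [83, 78, 73, 28, 28, 28, 41, 42, 63, 82, 83, 82, 61, 71, 95, 109, 114, 114, 106, 84, 81, 81, 72, 52, 41, 40, 39, 28, 29, 155, 128, 133, 159, 89]
255 [74, 26, 28, 25, 39, 41, 41, 31, 38, 80, 77, 52, 55, 64, 95, 109, 116, 115, 105, 85, 82, 88, 76, 44, 19, 41, 41, 41, 19, 27, 28, 76, 157, 88]
270 [27, 27, 26, 39, 42, 43, 34, 25, 39, 80, 81, 54, 55, 61, 93, 107, 115, 113, 105, 82, 87, 87, 74, 44, 17, 22, 41, 41, 41, 26, 28, 29, 26, 28]
```

The finger now covers the bar down to v≈170, which matches ends about 26 mm behind the nominal TCP. I'll go 15 mm deeper and pinch.

>>> arm_command:
  delta_rot:
    - [0,0,0]
    - [0,0,0]
    - [0,0,0]
    - [0,0,0]
    - [0,0,0]
    - [0,0,0]
    - [0,0,0]
    - [0,0,0]
    - [0,0,0]
    - [0,0,0]
    - [0,0,0]
    - [0,0,0]
  delta_pos:
    - [0,0,0.005]
    - [0,0,0.01]
    - [0,0,0.015]
    - [0,0,0.015]
    - [0,0,0.015]
    - [0,0,0.015]
    - [0,0,0.015]
    - [0,0,0.015]
    - [0,0,0.015]
    - [0,0,0.015]
    - [0,0,0.015]
    - [0,0,0.015]
  gripper: [0.4,0.4,0.4,0.4,1,1,1,1,1,1,1,1]
  grip_force: 20

```text
time: 15.87
position: [0.4493, -0.1315, 0.1044]
tool_rot: [0.71, 0.705, 0.0, 0.001]
ft_force: [3.2, 1.4, -2.5]
grip_width: 0.011
grip_force: 20.0
```

Gripped: 11 mm at 20 N. Next is the arc about the hinge.

```bash
python3 - <<'E'
import numpy as np
r=.1936;f0=np.degrees(np.arctan2(.037,.19))
F=f0+(90-f0)*(lambda s:(1-np.cos(np.pi*s))/2)(np.linspace(0,1,41))
for a in range(0,40,10):
    s=F[a]
    print([[0,round(r*(np.cos(np.radians(s))-np.cos(np.radians(f))),4),round(-r*(np.sin(np.radians(f))-np.sin(np.radians(s))),4)] for f in F[a+1:a+11]])
E
```

```text
[[0, np.float64(0.0001), np.float64(-0.0004)], [0, np.float64(0.0003), np.float64(-0.0016)], [0, np.float64(0.0007), np.float64(-0.0036)], [0, np.float64(0.0014), np.float64(-0.0064)], [0, np.float64(0.0022), np.float64(-0.0099)], [0, np.float64(0.0033), np.float64(-0.0142)], [0, np.float64(0.0047), np.float64(-0.0191)], [0, np.float64(0.0065), np.float64(-0.0246)], [0, np.float64(0.0087), np.float64(-0.0307)], [0, np.float64(0.0113), np.float64(-0.0374)]]
[[0, np.float64(0.0031), np.float64(-0.007)], [0, np.float64(0.0067), np.float64(-0.0144)], [0, np.float64(0.0109), np.float64(-0.0221)], [0, np.float64(0.0156), np.float64(-0.0299)], [0, np.float64(0.0209), np.float64(-0.0378)], [0, np.float64(0.0268), np.float64(-0.0457)], [0, np.float64(0.0333), np.float64(-0.0534)], [0, np.float64(0.0403), np.float64(-0.0609)], [0, np.float64(0.0477), np.float64(-0.0682)], [0, np.float64(0.0556), np.float64(-0.0751)]]
[[0, np.float64(0.0083), np.float64(-0.0064)], [0, np.float64(0.0168), np.float64(-0.0124)], [0, np.float64(0.0255), np.float64(-0.0178)], [0, np.float64(0.0344), np.float64(-0.0226)], [0, np.float64(0.0432), np.float64(-0.0269)], [0, np.float64(0.052), np.float64(-0.0306)], [0, np.float64(0.0605), np.float64(-0.0338)], [0, np.float64(0.0689), np.float64(-0.0364)], [0, np.float64(0.0768), np.float64(-0.0386)], [0, np.float64(0.0843), np.float64(-0.0403)]]
[[0, np.float64(0.007), np.float64(-0.0013)], [0, np.float64(0.0134), np.float64(-0.0023)], [0, np.float64(0.0192), np.float64(-0.0029)], [0, np.float64(0.0243), np.float64(-0.0034)], [0, np.float64(0.0287), np.float64(-0.0037)], [0, np.float64(0.0323), np.float64(-0.0038)], [0, np.float64(0.0351), np.float64(-0.0039)], [0, np.float64(0.0372), np.float64(-0.0039)], [0, np.float64(0.0384), np.float64(-0.0039)], [0, np.float64(0.0388), np.float64(-0.0039)]]
```

>>> arm_command:
  delta_rot:
    - [0,0,0]
    - [0,0,0]
    - [0,0,0]
    - [0,0,0]
    - [0,0,0]
    - [0,0,0]
    - [0,0,0]
    - [0,0,0]
    - [0,0,0]
    - [0,0,0]
  delta_pos:
    - [0,0,0]
    - [0,0,-0.002]
    - [0,0.001,-0.004]
    - [0,0.001,-0.006]
    - [0,0.002,-0.01]
    - [0,0.003,-0.014]
    - [0,0.005,-0.019]
    - [0,0.007,-0.025]
    - [0,0.009,-0.031]
    - [0,0.011,-0.037]
  gripper: [1,1,1,1,1,1,1,1,1,1]

```text
time: 16.7
position: [0.4601, -0.1316, 0.1417]
tool_rot: [0.71, 0.705, 0.0, 0.0]
ft_force: [6.4, 2.0, -6.1]
grip_width: 0.0113
grip_force: 20.0
```

>>> arm_command:
  delta_rot:
    - [0,0,0]
    - [0,0,0]
    - [0,0,0]
    - [0,0,0]
    - [0,0,0]
    - [0,0,0]
    - [0,0,0]
    - [0,0,0]
    - [0,0,0]
    - [0,0,0]
  delta_pos:
    - [0,0.003,-0.007]
    - [0,0.007,-0.014]
    - [0,0.011,-0.022]
    - [0,0.016,-0.03]
    - [0,0.021,-0.038]
    - [0,0.027,-0.046]
    - [0,0.033,-0.053]
    - [0,0.04,-0.061]
    - [0,0.048,-0.068]
    - [0,0.056,-0.075]
  gripper: [1,1,1,1,1,1,1,1,1,1]

```text
time: 17.53
position: [0.5113, -0.1315, 0.2165]
tool_rot: [0.709, 0.705, -0.003, -0.004]
ft_force: [-6.0, -1.3, 0.8]
grip_width: 0.011
grip_force: 20.0
```

>>> arm_command:
  delta_rot:
    - [0,0,0]
    - [0,0,0]
    - [0,0,0]
    - [0,0,0]
    - [0,0,0]
    - [0,0,0]
    - [0,0,0]
    - [0,0,0]
    - [0,0,0]
    - [0,0,0]
  delta_pos:
    - [0,0.008,-0.006]
    - [0,0.017,-0.012]
    - [0,0.025,-0.018]
    - [0,0.034,-0.023]
    - [0,0.043,-0.027]
    - [0,0.052,-0.031]
    - [0,0.06,-0.034]
    - [0,0.069,-0.036]
    - [0,0.077,-0.039]
    - [0,0.084,-0.04]
  gripper: [1,1,1,1,1,1,1,1,1,1]

```text
time: 18.37
position: [0.5982, -0.1317, 0.2587]
tool_rot: [0.709, 0.705, -0.001, -0.001]
ft_force: [-4.2, 2.5, 8.1]
grip_width: 0.0111
grip_force: 20.0
```

>>> arm_command:
  delta_rot:
    - [0,0,0]
    - [0,0,0]
    - [0,0,0]
    - [0,0,0]
    - [0,0,0]
    - [0,0,0]
    - [0,0,0]
    - [0,0,0]
    - [0,0,0]
    - [0,0,0]
    - [0,0,0]
    - [0,0,0]
  delta_pos:
    - [0,0.007,-0.001]
    - [0,0.013,-0.002]
    - [0,0.019,-0.003]
    - [0,0.024,-0.003]
    - [0,0.029,-0.004]
    - [0,0.032,-0.004]
    - [0,0.035,-0.004]
    - [0,0.037,-0.004]
    - [0,0.038,-0.004]
    - [0,0.039,-0.004]
    - [0,0.039,-0.004]
    - [0,0.039,-0.004]
  gripper: [1,1,1,1,1,1,1,1,1,1,1,1]

```text
time: 19.37
position: [0.6385, -0.1318, 0.2619]
tool_rot: [0.709, 0.705, 0.001, -0.0]
ft_force: [-0.1, 1.9, 6.5]
grip_width: 0.0111
grip_force: 20.0
```

```bash
python3 - <<'E'
from h import *
import pickle
o=status.get_obs();P=o["position"];print(P,o["tool_rot"],o["grip_width"],o["grip_force"],o["ft_force"],o["time"])
s=cam("scene");t=cam("top");pickle.dump((s,t),open("p9.pkl","wb"))
# bar ends/arms: predicted at balance, in scene, and lid columns
for n,c in(("s",s),("t",t)):
    for y in(-.066,-.1,-.16,-.196): print(n,y,proj(c,[.639,y,.304]).round(1),proj(c,[.639,y,.266]).round(1))
g=cv2.cvtColor(s["pixels"],cv2.COLOR_BGR2GRAY)
for y in(-.085,-.095,-.165,-.18):
    u,v=proj(s,[.639,y,.304]).round().astype(int);print("scene",u,v,g[v-15:v+16,u].tolist())
g=cv2.cvtColor(t["pixels"],cv2.COLOR_BGR2GRAY)
for y in(-.085,-.095,-.165,-.18):
    u,v=proj(t,[.639,y,.304]).round().astype(int);print("top",u,v,g[v-15:v+16,u].tolist())
E
```

```text
[ 0.63854135 -0.13175459  0.261854  ] [ 7.09261405e-01  7.04945360e-01  5.37319379e-04 -1.03939961e-04] 0.011134875146407054 20.015024542808533 [-0.06564908  1.88229352  6.45316326] 19.3667
s -0.066 [228.7 141.4] [230.7 163.2]
s -0.1 [205.8 142.6] [208.7 164.4]
s -0.16 [165.3 144.8] [169.7 166.6]
s -0.196 [140.9 146.1] [146.2 167.9]
t -0.066 [312.8 141.6] [311.8 148.1]
t -0.1 [329.6 141.2] [328.  147.7]
t -0.16 [358.9 140.5] [356.3 147. ]
t -0.196 [376.4 140.1] [373.2 146.7]
scene 216 142 [56, 57, 58, 59, 59, 60, 60, 59, 59, 59, 61, 78, 118, 118, 116, 111, 97, 84, 72, 66, 63, 62, 63, 65, 65, 65, 65, 65, 64, 97, 183]
scene 209 142 [56, 56, 58, 59, 59, 58, 59, 59, 59, 59, 60, 68, 104, 119, 117, 114, 102, 89, 76, 69, 63, 62, 63, 64, 64, 64, 65, 66, 64, 66, 143]
scene 162 145 [38, 38, 38, 39, 39, 49, 57, 57, 56, 57, 86, 78, 75, 79, 82, 83, 80, 76, 70, 61, 61, 61, 63, 63, 63, 62, 64, 64, 61, 87, 185]
scene 152 146 [38, 39, 38, 38, 41, 56, 59, 85, 83, 85, 89, 73, 76, 79, 83, 81, 77, 73, 65, 60, 60, 61, 61, 61, 62, 62, 63, 60, 62, 79, 132]
top 322 141 [110, 124, 97, 88, 90, 87, 96, 134, 105, 82, 90, 100, 110, 114, 116, 116, 115, 117, 116, 115, 114, 113, 116, 115, 117, 114, 114, 116, 115, 113, 114]
top 327 141 [137, 120, 90, 88, 90, 86, 78, 68, 67, 100, 115, 117, 115, 117, 116, 114, 114, 114, 113, 112, 113, 114, 112, 113, 112, 111, 114, 113, 110, 113, 111]
top 361 140 [119, 117, 119, 116, 112, 114, 114, 108, 106, 105, 109, 98, 81, 71, 69, 69, 65, 66, 67, 64, 64, 75, 85, 82, 86, 81, 81, 86, 85, 84, 85]
top 369 140 [117, 120, 120, 119, 120, 116, 113, 112, 112, 110, 111, 107, 105, 97, 91, 86, 79, 70, 65, 61, 61, 61, 56, 57, 61, 59, 64, 64, 62, 67, 70]
```

Bar at balance: it is in the scene image where predicted, x = 0.6385 against the hinge at 0.639, and the horizontal force is about zero. I'll hold for half a second and then hand in.

>>> arm_command:
  delta_rot:
    - [0,0,0]
    - [0,0,0]
    - [0,0,0]
    - [0,0,0]
    - [0,0,0]
    - [0,0,0]
    - [0,0,0]
    - [0,0,0]
  delta_pos:
    - [0,0,0]
    - [0,0,0]
    - [0,0,0]
    - [0,0,0]
    - [0,0,0]
    - [0,0,0]
    - [0,0,0]
    - [0,0,0]
  gripper: [1,1,1,1,1,1,1,1]

```text
time: 20.13
position: [0.6385, -0.1317, 0.2618]
tool_rot: [0.709, 0.705, 0.001, -0.0]
ft_force: [-1.3, 1.9, 5.2]
grip_width: 0.0111
grip_force: 20.0
```

```bash
python3 - <<'E'
from h import *
o=status.get_obs();print(o["position"],o["grip_width"],o["ft_force"],o["joint_velocities"].round(3))
s=cam("scene");u,v=proj(s,[.5301,.0346,.104]).round().astype(int)
g=cv2.cvtColor(s["pixels"],cv2.COLOR_BGR2GRAY);print("pin row",u,v,g[v,u-12:u+13].tolist())
if o["grip_width"]>.008 and abs(o["position"][0]-.639)<.004: print(robot.hand_in())
E
```

```text
[ 0.63846094 -0.1317484   0.2618077 ] 0.011132306355164169 [-1.29966085  1.87129694  5.15013976] [ 0.001 -0.     0.001  0.002  0.     0.001]
pin row 287 201 [91, 91, 90, 90, 89, 89, 88, 82, 61, 48, 49, 49, 49, 51, 52, 61, 80, 87, 87, 87, 86, 87, 86, 86, 84]
the job is handed in; nothing more can be done
None
```

I handed the job in at about 20 s with the isolating pin home in the front opening and the lid held by its bar within about 1 mm of straight above the hinge; the rack tools and bells were not touched, and no verdict was returned.

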